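# Bearing through the sprung flap

### The arm

A 6-joint arm with a two-finger parallel gripper is mounted at the origin on a cart in front of the work surface, level with it; the furniture and walls round the work are solid. World frame = base frame: x ahead of the robot, y to its left, z up, the work surface at z = 0. Lengths are in m, angles in degrees, forces in N, time in s.
With the tool pointing down it reaches from about 0.25 to 0.725 m from the base axis. Payload 9.7 kg.
Tool frame: the origin (TCP) lies at the centre of the arm's flange, where the gripper is bolted on; the fingertips stand 173 mm ahead of it and the grasp point (between the pads) lies 155 mm ahead of it; z points along the fingers, y is the line along which they close (so a half turn about z gives the same grasp; the last joint's range is limited). The gripper opens to 85 mm and grips with 20 to 120 N. Pads are 22 mm wide; open, the fingers measure 114 mm over their backs; the gripper's body (76 mm by 85 mm) begins 54 mm behind the grasp point. The pads swing forward as they close: fully open they stand 13 mm farther back than shut.
Start: joints at [71.276, 4.979, 10.078, 95.1, 0, 90], TCP at [0.177, 0.521, 0.405] pointing down, gripper open.
Joint ranges: [-179.16, 179.16], [-48.56, 103.87], [-65.8, 70.77], [-126.05, 130.52], [-82.76, 87.17], [-180, 180]. Speed limits (degrees/s): [127.2, 127.2, 147.25, 180, 180, 180].

### API

Orientations are given as [roll, pitch, yaw] about the fixed x, y, z axes, in that order (R = Rz(yaw) Ry(pitch) Rx(roll)).
In Python, from workcell import monitor, camera, get_calibration, bot gives the robot as it stands.
- The arm moves only by the tool carry_out, never from a script. Its argument "targets" is text: rows parted by semicolons, each of 7 numbers parted by spaces: the shift along the tool's x, y, z in units of 0.04 m (1.0 is 0.04 m), then the turn, a rotation vector about the tool's x, y, z in units of 0.1 rad (1.0 is 0.1 rad), then the opening, from -1 (shut) to 1 (fully open), so that 0 is half open. A call has exactly 8 rows; each row shifts and turns the commanded pose from where the row before left it, along the tool's axes as they then stand; what a row does not reach is not made up. A row lasts 1/12 s, in which the tool goes at most 41.7 mm and 7.16 degrees, less where a joint would pass 70% of its speed; a pose out of reach is approached as far as the arm can. A call with a number of a shift or a turn outside -1 to 1 is refused whole. A call with a gripper value outside its range is refused whole. The fingers move at their own pace and stop on an object; "newtons" is the grip in N (left out, the last holds). Time passes only in rows, so rows that do not move let the fingers close, or fill a call up. It gives the time, the measured TCP pose, the force, the opening and the grip force at its end, in the units of the state.
- monitor.get_obs(): the state, without advancing time (a new reading comes with each control period).
- camera(name): name is "scene" or "top"; returns the picture (400x640x3 uint8, red, green, blue); there is no depth.
- get_calibration(name): a dict with "fx", "fy", "cx", "cy" (pixels), "D" ([k1, k2, p1, p2, k3] as OpenCV has them; the pictures are not rectified), "view" (4x4, takes a point from world to camera coordinates). Camera axes: x right, y down, z forward; pixel columns grow to the right and rows downward; lengths in m; the calibration is good to about 2 mm. A picture is of the moment at which its call begins. get_calibration takes no time and is no camera call.
- bot.job_done(): hands the job in; it is judged then, once.
The state is a dict: "time": time; "q": joint angles; "qd": joint speeds; "joint_efforts": joint torques, N m; "ee_pos": TCP position; "tcp_rot": TCP orientation; "wrist_force": force on the tool from outside, world axes, zero at the start; "torque": the same for the moment, N m; "opening": finger opening in m; "grasp_force": force on a finger pad.
Only numpy, scipy, OpenCV 4.12 (cv2) and the standard library are available. Lean on these libraries where they do the work, as an engineer would, in place of code of your own. Each camera call takes 0.05 s, during which the arm holds its last target. There are 200 camera calls.

### The job

Post the ball bearing into the grey drop box: push the sprung flap open with one fingertip and, while that finger keeps it open, push the bearing along the deck with the other finger, through the doorway, so that it drops into the tray behind. Only push the bearing, never grip or lift it; then draw the hand out and let the flap swing shut. Leave the things lying round the box where they are.

Things in the scene. Friction and masses are not known exactly. Their poses are not given: they have to be found in the camera images.
- drop_box: Fixed grey metal drop box, 229 x 117 mm, walls 71 mm high. Origin: on the bench under the middle of the doorway; x runs from the loading deck through the doorway into the tray, y to the left looking along x, z up. Right guide wall: inner face y = -44 mm, full length. Left wall: inner face y = 46 mm, begins at x = -30 mm; before that the deck is open at the left. No lintel, all open above.
- deck_edge (a point): Middle of the deck's edge in the doorway, 55 mm straight above the box's origin, axes as the box. The bright flat deck lies at this height, x = -125 to 0 mm, y = -44 to 66 mm, and ends here in a sheer drop. The walls beside it rise 16 mm above it.
- flap (a joint): Flap angle, rad: 0 shut, growing as it swings inward over the tray (free edge moves along +x and round to the left wall, anticlockwise from above), stop at 1.55. Opens only inward. A light spring shuts it in about half a second when let go (0.02 N m shut to 0.05 N m wide open: 2 to 5 N for a finger 10 mm beside the hinge).
- flap_hinge (a point): The flap's upright hinge pin (8 mm thick, rising 44 mm above the deck), at the left of the doorway: 4 mm beyond the deck edge, 42 mm left of the box's origin, at deck height. Axes as the box.
- flap_edge (a point): Middle of the free upright edge of the flap, a plain aluminium plate 3 mm thick that reaches from the hinge 83 mm to the right (to a rolled edge 6 mm thick) and stands from 4 to 38 mm above the deck; moves with the flap.
- tray (a point): Middle of the tray's rubber-lined floor, 44 mm below the deck; the sunken tray behind the doorway is open above and spans x = 0 to 101 mm, y = -44 to 46 mm in the box's frame.
- bearing: Plain steel ball bearing, 47 mm across, 14 mm thick, about 0.12 kg, lying flat on the deck before the shut flap; origin at the centre of its underside. It slides freely and can be pushed up against the right guide wall and along it.
- flux_tin: Bystander: round shallow tin, 53 mm across, 22 mm high, on the bench right of the box; origin under its centre.
- marker_2: Bystander: marker pen 135 mm long, 15 mm thick, lying on the bench right of the box; origin under its centre, long axis y.
- screwdriver_2: Bystander: screwdriver 176 mm long, handle up to 27 mm thick, lying on the bench left of the deck; origin under its centre, long axis y.
- hex_keys: Bystander: folding hex-key set 35 x 94 x 26 mm on the bench left of the tray; origin under its centre, long axis y.
- tape_black: Bystander: roll of black tape, 60 mm across, 19 mm high, lying flat on the bench right of the box; origin under its centre.
Not all that is in view belongs to the job. There is more than one size of the bearing; the one meant has the size given above.

How it is judged:
By the outcome, as a careful person would: the job done as asked, in the order asked, and still so for the second after the job is handed in, with the robot touching nothing.
It also fails if it takes over 38 s, if anything falls off the work surface, if the arm or the gripper's body presses on something with over 40 N, if the wrist force passes 120 N, or if a joint passes its speed limit or range.

## Working session

There is one attempt and no reset: what is moved stays moved. The work goes in short steps, Python scripts to look and compute and a tool call to move; the robot and the scene stay as the last step left them, time stands still between calls to the robot, and variables do not carry over. Pictures are saved under pics/ and viewed, at most 10 in all, crops included, and the job is handed in when it is done.

Besides the shell and the picture viewer there is one more tool, called after "Request:" as name(argument=value, ...), one argument or row to a line, values as JSON. carry_out: Moves the arm, as the interface text tells. Shifts and turns lie within -1 to 1; 1 stands for 0.04 m of shift or 0.1 rad of turn. Its arguments: {"type":"object","properties":{"targets":{"type":"string"},"newtons":{"type":"number"}},"required":["targets"]}

```bash
mkdir -p pics; ls; python3 - <<'E'
from workcell import monitor,camera,get_calibration
import cv2,json
for n in("scene","top"):
    cv2.imwrite(f"pics/{n}0.png",camera(n)[:,:,::-1]);c=get_calibration(n);print(n,{k:(v.tolist() if hasattr(v,'tolist') else v) for k,v in c.items()})
o=monitor.get_obs();print(o)
E
```

```text
pics
scene {'fx': 417.9228415956207, 'fy': 417.9228415956207, 'cx': 318.42514548539197, 'cy': 200.17374124321807, 'D': [-0.01803135368935709, 0.0, 0.0, 0.0, 0.0], 'view': [[0.619471264687294, -0.7849973002660281, 0.005881394543122535, -0.16736116242401253], [-0.5257822619546303, -0.4204548701721233, -0.7394394601063807, 0.4306413714384895], [0.5829308408727377, 0.45496916458545883, -0.6731973663316073, 0.5073448083302187], [0.0, 0.0, 0.0, 1.0]]}
top {'fx': 510.7505503702135, 'fy': 510.7505503702135, 'cx': 314.5202364859003, 'cy': 195.56528108442868, 'D': [-0.015798814125640836, 0.0, 0.0, 0.0, 0.0], 'view': [[0.02073965328633013, -0.999760042810183, 0.007051495000631453, 0.2222580751723569], [-0.9952786651107889, -0.02131455033589799, -0.094689327377824, 0.5523893237335483], [0.09481690543805506, -0.005054378711532023, -0.9954818972231445, 1.2323408061525314], [0.0, 0.0, 0.0, 1.0]]}
{'time': 0.1, 'q': array([ 7.12763633e+01,  5.00825132e+00,  1.00386048e+01,  9.51007927e+01,
       -1.45584763e-03,  9.00021271e+01]), 'qd': array([-0.02489138, -0.04613494,  0.18105348, -0.0168748 , -0.00763746,
       -0.02934649]), 'joint_efforts': array([-3.59343710e-05, -5.21560299e+01,  4.65657663e+01,  1.60100166e-02,
       -1.74764574e-05, -2.14109104e-07]), 'ee_pos': array([0.17655351, 0.52088836, 0.40404746]), 'tcp_rot': array([-1.79929561e+02,  1.45846161e-03,  1.61274238e+02]), 'wrist_force': array([0.25006764, 0.34804969, 0.06669394]), 'torque': array([-0.00988079, -0.02614758,  0.06015091]), 'grasp_force': 0.0, 'opening': 0.08558613326011814}
```

View pics/scene0.png

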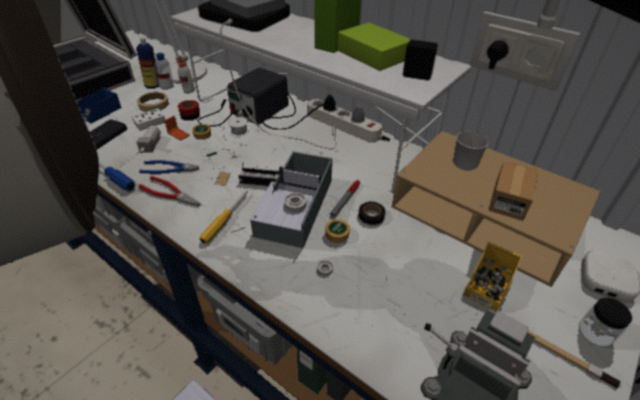

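View pics/top0.png

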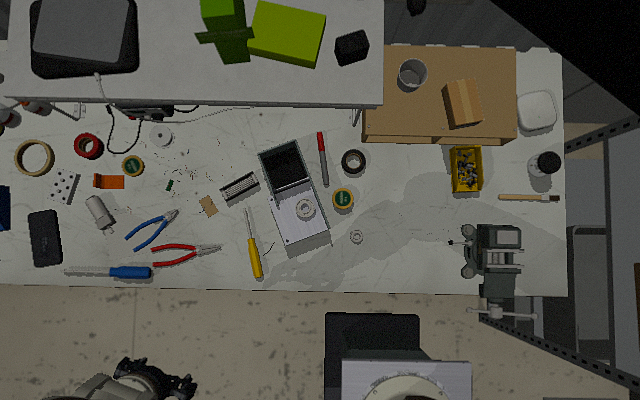

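The scene view shows the box at about (292,198) with the bearing on its deck at (296,203). In the top view the box spans about (257,153) to (331,240) and the bearing is at (306,208). The small ring at (356,237) is the decoy. Next I'll enlarge the top view.

```bash
cat > h.py <<'E'
import numpy as np,cv2
from workcell import monitor,camera,get_calibration
def K(c): return np.array([[c['fx'],0,c['cx']],[0,c['fy'],c['cy']],[0,0,1]])
def cast(name,uv,z):
    c=get_calibration(name);V=np.array(c['view'])
    p=cv2.undistortPoints(np.array(uv,float).reshape(-1,1,2),K(c),np.array(c['D']))[:,0]
    d=np.c_[p,np.ones(len(p))]@V[:3,:3];o=-V[:3,:3].T@V[:3,3]
    return o+d*((z-o[2])/d[:,2])[:,None]
def proj(name,P):
    c=get_calibration(name);V=np.array(c['view'])
    return cv2.projectPoints(np.array(P,float).reshape(-1,1,3),cv2.Rodrigues(V[:3,:3])[0],V[:3,3],K(c),np.array(c['D']))[0][:,0]
E
python3 - <<'E'
import cv2
a=cv2.imread('pics/top0.png')[130:270,235:375];a=cv2.resize(a,(560,560),interpolation=cv2.INTER_CUBIC)
b=cv2.imread('pics/scene0.png')[145:255,235:345]
b=cv2.resize(b,None,fx=5,fy=5,interpolation=cv2.INTER_CUBIC)
cv2.imwrite('pics/tc.png',a);cv2.imwrite('pics/sc.png',b)
E
```

```text
(no output)
```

View pics/tc.png

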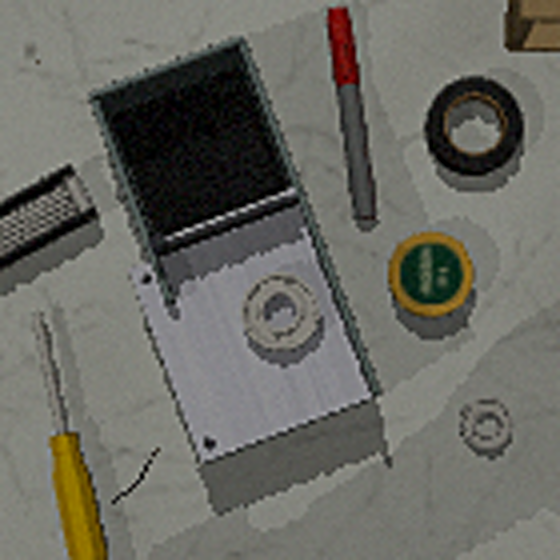

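View pics/sc.png

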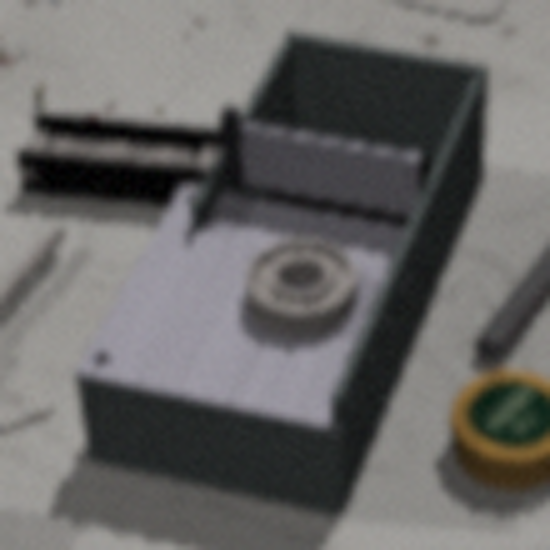

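The top crop shows the deck's front-left corner at (201,463), the right wall's front corner at (382,394), the far corners at (243,40) and (93,97), and the bearing at about (283,314). The flap is shut. I'll fit the box pose to these.

```bash
cat >> h.py <<'E'
def boxfit():
    B=np.array([[-125,66,55],[-125,-47,71],[104,-47,71],[104,49,71]])/1e3
    C=np.array([[201,463],[382,394],[243,40],[93,97]],float)
    uv=(C+.5)/4-.5+[235,130]
    W=np.array([cast('top',u,b[2])[0] for u,b in zip(uv,B)])
    a=B[:,:2]-B[:,:2].mean(0);w=W[:,:2]-W[:,:2].mean(0)
    th=np.arctan2((a[:,0]*w[:,1]-a[:,1]*w[:,0]).sum(),(a*w).sum())
    R=np.array([[np.cos(th),-np.sin(th)],[np.sin(th),np.cos(th)]])
    t=W[:,:2].mean(0)-R@B[:,:2].mean(0)
    return th,R,t,(W[:,:2]-t)@R-B[:,:2]
E
python3 - <<'E'
from h import *
th,R,t,e=boxfit();print(np.degrees(th),t,(e*1e3).round(1))
w=cast('top',[(283.5)/4-.5+235,(314.5)/4-.5+130],.069)[0];print('bearing',w,(w[:2]-t)@R)
hw=lambda p:np.r_[R@p[:2]+t,p[2]]
P=np.array([[-125,66,55],[-125,-47,71],[104,-47,71],[104,49,71],[4,42,99],[4,-41,93],[-30,46,71]])/1e3
s=proj('scene',[hw(p) for p in P]);print(((s-[235,145]+.5)*5-.5).round(0).tolist())
g=cast('scene',[[(302+.5)/5-.5+235,(280.5)/5-.5+145]],.069)[0];print('bearing from scene',(g[:2]-t)@R)
s=proj('top',[hw(p) for p in P]);print(((s-[235,130]+.5)*4-.5).round(0).tolist())
E
```

```text
22.24801054277767 [0.56380125 0.28714159] [[ 1.4  0.8]
 [ 0.7 -1. ]
 [-0.9  0.1]
 [-1.1  0.1]]
bearing [0.51306007 0.25513057 0.069     ] [-0.05908359 -0.01041647]
[[74.0, 378.0], [337.0, 407.0], [485.0, 71.0], [291.0, 37.0], [231.0, 117.0], [413.0, 161.0], [199.0, 212.0]]
bearing from scene [-0.05660746 -0.00990807]
[[203.0, 465.0], [381.0, 396.0], [243.0, 39.0], [92.0, 95.0], [159.0, 241.0], [293.0, 192.0], [176.0, 302.0]]
```

Request:
carry_out(
  targets="0 0 0.3 0 0 1 1;0 0 0.3 0 0 1 1;0 0 0.3 0 0 1 1;0 0 0.3 0 0 1 1;0 0 0.3 0 0 1 1;0 0 0.3 0 0 1 1;0 0 0 0 0 1 1;0 0 0 0 0 1 1",
)

```text
time: 0.77
ee_pos: [0.1765, 0.5206, 0.3313]
tcp_rot: [-179.9, 0.1, 115.2]
wrist_force: [0.4, 0.2, -0.6]
opening: 0.085
grasp_force: 0.0
```

```bash
cat >> h.py <<'E'
from scipy.spatial.transform import Rotation as Ro
def st(goal=None,z=None):
    o=monitor.get_obs();th,R,t,_=boxfit();T=Ro.from_euler('xyz',o['tcp_rot'],degrees=True).as_matrix()
    ybox=np.degrees(np.arctan2(T[1,1],T[0,1])-th)
    print('t',round(o['time'],2),'box xy mm',((o['ee_pos'][:2]-t)@R*1e3).round(1),'z',o['ee_pos'][2].round(4),'ytilt',ybox.round(2),'F',o['wrist_force'].round(1),'rot',o['tcp_rot'].round(1),'open',round(o['opening'],4),'cmd turn units',(np.radians(ybox)*10).round(2))
    if goal is not None:
        g=np.r_[R@(np.array(goal)/1e3)+t,z]; print('shift units',((g-o['ee_pos'])@T/.04).round(2))
E
python3 -c "
from h import *
st([-62,1],.31)"
```

```text
t 0.77 box xy mm [-270.1  362.8] z 0.3313 ytilt 2.91 F [ 0.4  0.2 -0.6] rot [-1.799e+02  1.000e-01  1.152e+02] open 0.085 cmd turn units 0.51
shift units [-9.3   4.74  0.54]
```

Request:
carry_out(
  targets="-0.3 0.15 0 0 0 0 1;-0.7 0.35 0 0 0 0 1;-0.7 0.35 0 0 0 0 1;-0.7 0.35 0 0 0 0 1;-0.7 0.35 0 0 0 0 1;-0.7 0.35 0 0 0 0 1;-0.7 0.35 0 0 0 0 1;-0.7 0.35 0 0 0 0 1",
)

```text
time: 1.43
ee_pos: [0.3611, 0.376, 0.3327]
tcp_rot: [-180.0, 0.0, 115.6]
wrist_force: [0.7, -0.2, 0.4]
opening: 0.0856
grasp_force: 0.0
```

Request:
carry_out(
  targets="-0.7 0.35 0 0 0 0 1;-0.7 0.35 0 0 0 0 1;-0.7 0.35 0 0 0 0 1;-0.7 0.35 0 0 0 0 1;-0.7 0.35 0 0 0 0 1;-0.5 0.3 0 0 0 0 1;0 0 0 0 0 0.5 1;0 0 0 0 0 0 1",
)

```text
time: 2.1
ee_pos: [0.5037, 0.2668, 0.3322]
tcp_rot: [-179.9, 0.0, 112.4]
wrist_force: [-0.6, -0.1, -0.2]
opening: 0.0852
grasp_force: 0.0
```

```bash
python3 -c "
from h import *
st([-62,1],.28)"
```

```text
t 2.1 box xy mm [-63.3   4. ] z 0.3322 ytilt 0.2 F [-0.6 -0.1 -0.2] rot [-179.9    0.   112.4] open 0.0852 cmd turn units 0.04
shift units [-0.07  0.03  1.3 ]
```

Request:
carry_out(
  targets="-0.07 0.03 0.4 0 0 0 1;0 0 0.4 0 0 0 1;0 0 0.4 0 0 0 1;0 0 0.4 0 0 0 1;0 0 0.3 0 0 0 1;0 0 0.1 0 0 0 1;0 0 0 0 0 0 1;0 0 0 0 0 0 1",
)

```text
time: 2.77
ee_pos: [0.5047, 0.2665, 0.2533]
tcp_rot: [180.0, -0.0, 112.6]
wrist_force: [0.4, 0.0, 0.5]
opening: 0.0853
grasp_force: 0.0
```

```bash
python3 -c "
from h import *
st([-62,1],.233)
b=camera('scene')[:,:,::-1][125:255,225:355]
cv2.imwrite('pics/s1.png',cv2.resize(b,None,fx=4.5,fy=4.5,interpolation=cv2.INTER_CUBIC))"
```

```text
t 2.77 box xy mm [-62.5   3.2] z 0.2533 ytilt 0.39 F [0.4 0.  0.5] rot [180.   -0.  112.6] open 0.0853 cmd turn units 0.07
shift units [-0.06  0.01  0.51]
```

View pics/s1.png

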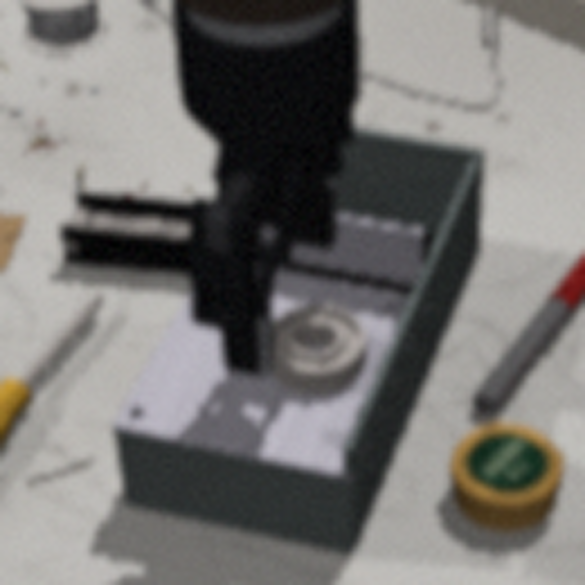

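The scene crop shows finger B's lower end at about (228–270, 370), behind and to the left of the bearing, with the flap still shut. I'll compute the tip height from that.

```bash
python3 -c "
from h import *
th,R,t,_=boxfit()
for z in (.07,.08,.0933):
  P=[np.r_[R@np.array(p)/1e3+t,z] for p in ([-105,-8],[-105,14],[-119.5,-8],[-119.5,14],[-20,-8],[-5.5,-8])]
  print(z,((proj('scene',P)-[225,125]+.5)*4.5-.5).round(0).tolist())"
```

```text
0.07 [[279.0, 409.0], [232.0, 400.0], [268.0, 431.0], [221.0, 421.0], [337.0, 290.0], [346.0, 272.0]]
0.08 [[278.0, 393.0], [231.0, 384.0], [267.0, 415.0], [220.0, 405.0], [336.0, 275.0], [346.0, 256.0]]
0.0933 [[276.0, 371.0], [229.0, 362.0], [265.0, 393.0], [218.0, 384.0], [336.0, 253.0], [345.0, 234.0]]
```

Request:
carry_out(
  targets="-0.1 0 0.2 0 0 0.07 1;0 0 0.2 0 0 0 1;0 0 0.15 0 0 0 1;0 0 0.1 0 0 0 1;0 0 0.08 0 0 0 1;0 0 0.05 0 0 0 1;0 0 0.03 0 0 0 1;0 0 0 0 0 0 1",
)

```text
time: 3.48
ee_pos: [0.5063, 0.2626, 0.2201]
tcp_rot: [-180.0, 0.0, 112.2]
wrist_force: [0.3, -0.6, 0.7]
opening: 0.0855
grasp_force: 0.0
```

```bash
python3 -c "
from h import *
st([-62,-1],.221)
b=camera('scene')[:,:,::-1][125:255,225:355]
cv2.imwrite('pics/s2.png',cv2.resize(b,None,fx=4.5,fy=4.5,interpolation=cv2.INTER_CUBIC))"
```

```text
t 3.48 box xy mm [-62.5  -0.9] z 0.2201 ytilt -0.07 F [ 0.3 -0.6  0.7] rot [-180.     0.   112.2] open 0.0855 cmd turn units -0.01
shift units [-0.    0.01 -0.02]
```

View pics/s2.png

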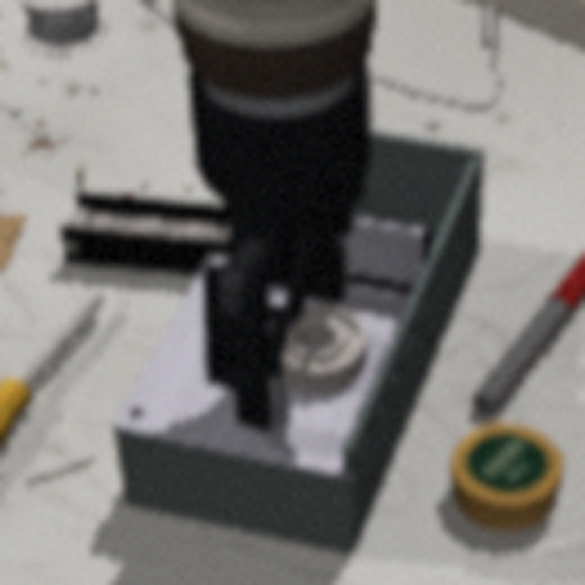

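Request:
carry_out(
  targets="0 0.15 0 0 0 0 1;0 0.15 0 0 0 0 1;0 0.15 0 0 0 0 1;0 0.15 0 0 0 0 1;0 0.15 0 0 0 0 1;0 0.15 0 0 0 0 1;0 0.15 0 0 0 0 1;0 0 0 0 0 0 1",
)

```text
time: 4.2
ee_pos: [0.5462, 0.2788, 0.2201]
tcp_rot: [180.0, 0.0, 112.2]
wrist_force: [-0.1, -0.6, -0.4]
opening: 0.0853
grasp_force: 0.4
```

```bash
python3 -c "
from h import *
st([-20,-1],.221)
a=camera('top')[:,:,::-1][130:270,235:375];a=cv2.resize(a,None,fx=3,fy=3,interpolation=cv2.INTER_CUBIC)
b=camera('scene')[:,:,::-1][125:265,225:345]
b=cv2.resize(b,None,fx=3,fy=3,interpolation=cv2.INTER_CUBIC)
cv2.imwrite('pics/s3.png',np.hstack([a,b]))"
```

```text
t 4.2 box xy mm [-19.4  -1. ] z 0.2201 ytilt -0.09 F [-0.1 -0.6 -0.4] rot [180.    0.  112.2] open 0.0853 cmd turn units -0.01
shift units [ 0.   -0.01 -0.02]
```

View pics/s3.png

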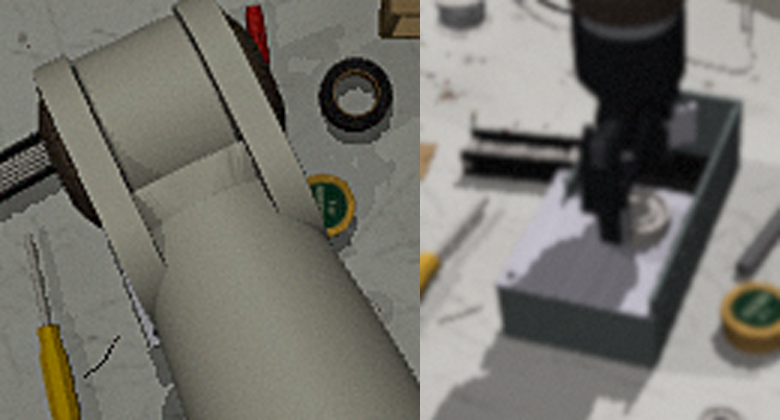

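The top view is blocked by the arm. The scene crop shows the flap swung well open, with its edge at about (685,120), and the bearing at (648,215) just ahead of finger B. I'll keep pushing.

Request:
carry_out(
  targets="0 0.12 0 0 0 0 1;0 0.12 0 0 0 0 1;0 0.12 0 0 0 0 1;0 0.12 0 0 0 0 1;0 0.12 0 0 0 0 1;0 0.12 0 0 0 0 1;0 0.12 0 0 0 0 1;0 0.12 0 0 0 0 1",
)

```text
time: 4.97
ee_pos: [0.5812, 0.2932, 0.2203]
tcp_rot: [-180.0, 0.0, 112.2]
wrist_force: [-2.1, -1.5, 0.8]
opening: 0.0854
grasp_force: 0.9
```

Request:
carry_out(
  targets="0 0.1 0 0 0 0 1;0 0.1 0 0 0 0 1;0 0.1 0 0 0 0 1;0 0.05 0 0 0 0 1;0 0 0 0 0 0 1;0 0 0 0 0 0 1;0 0 0 0 0 0 1;0 0 0 0 0 0 1",
)

```text
time: 5.63
ee_pos: [0.5939, 0.2982, 0.2203]
tcp_rot: [180.0, 0.0, 112.2]
wrist_force: [-0.0, -0.6, 0.5]
opening: 0.0853
grasp_force: 0.3
```

```bash
python3 -c "
from h import *
st([34,-1],.221)
b=camera('scene')[:,:,::-1][125:255,225:355]
cv2.imwrite('pics/s4.png',cv2.resize(b,None,fx=4.5,fy=4.5,interpolation=cv2.INTER_CUBIC))"
```

```text
t 5.63 box xy mm [32.  -1.1] z 0.2203 ytilt -0.08 F [-0.  -0.6  0.5] rot [180.    0.  112.2] open 0.0853 cmd turn units -0.01
shift units [ 0.    0.05 -0.02]
```

View pics/s4.png

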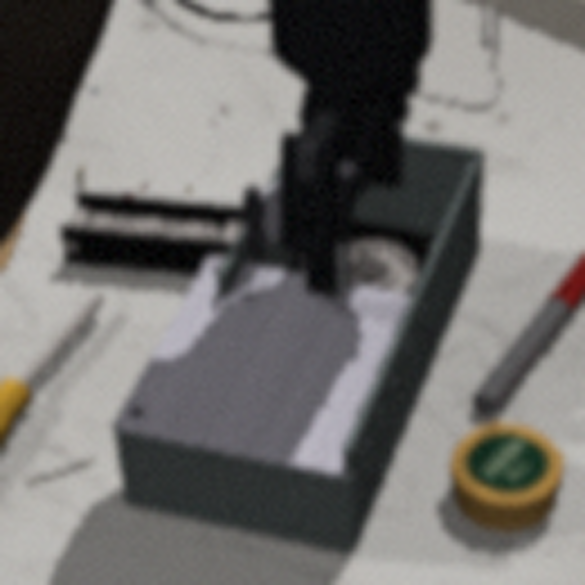

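The scene crop shows the bearing at about (382,268) by the right wall, just beyond the deck edge, and finger B's tip at (322,290). I'll compare that with projections for "dropped" and "still on the edge".

```bash
python3 -c "
from h import *
th,R,t,_=boxfit()
for n,p in dict(edge=[0,-44,55],edge2=[0,0,55],on=[13,-20,69],on2=[5,-20,69],flat=[30,-20,25],flat2=[50,-20,25],lean=[14,-20,38],flapfar=[101,-44,11]).items():
  P=np.r_[R@np.array(p[:2])/1e3+t,p[2]/1e3]
  print(n,((proj('scene',P)[0]-[225,125]+.5)*4.5-.5).round(0))
P=[np.r_[R@np.array([x,-20])/1e3+t,z] for x,z in ()]
"
```

```text
edge [420. 302.]
edge2 [335. 285.]
on [381. 254.]
on2 [376. 264.]
flat [391. 300.]
flat2 [402. 276.]
lean [382. 301.]
flapfar [471. 245.]
```

Request:
carry_out(
  targets="0 0.1 0 0 0 0 1;0 0.05 0 0 0 0 1;0 0 0 0 0 0 1;0 0 0 0 0 0 1;0 0 0 0 0 0 1;0 0 0 0 0 0 1;0 0 0 0 0 0 1;0 0 0 0 0 0 1",
)

```text
time: 6.35
ee_pos: [0.5993, 0.3005, 0.2203]
tcp_rot: [180.0, 0.0, 112.2]
wrist_force: [1.2, -0.3, -0.2]
opening: 0.0853
grasp_force: 0.4
```

```bash
python3 -c "
from h import *
st([38,-1],.221)
b=camera('scene')[:,:,::-1][155:215,275:345]
cv2.imwrite('pics/s5.png',cv2.convertScaleAbs(cv2.resize(b,None,fx=9,fy=9,interpolation=cv2.INTER_CUBIC),alpha=1.6,beta=20))"
```

```text
t 6.35 box xy mm [37.9 -1.1] z 0.2203 ytilt -0.08 F [ 1.2 -0.3 -0.2] rot [180.    0.  112.2] open 0.0853 cmd turn units -0.01
shift units [ 0.    0.   -0.02]
```

View pics/s5.png

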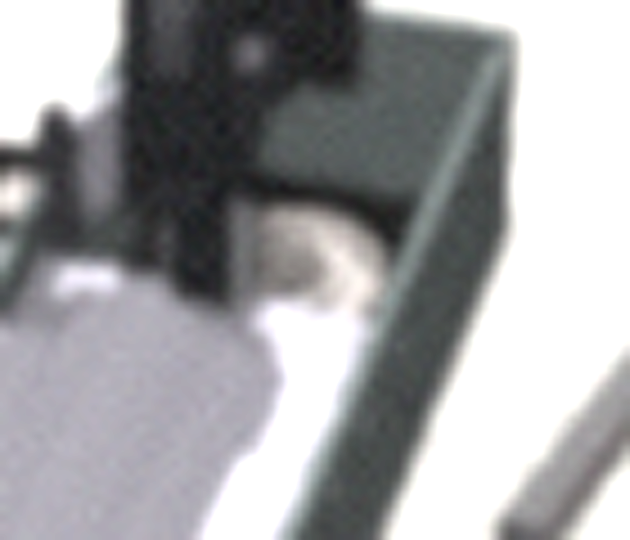

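The near side of the bearing is now hidden behind the deck edge, with its hole at about (295,265) in the crop, so it lies down in the tray. I'll draw the hand back along the same path, then lift.

Request:
carry_out(
  targets="0 -0.25 0 0 0 0 1;0 -0.35 0 0 0 0 1;0 -0.35 0 0 0 0 1;0 -0.35 0 0 0 0 1;0 -0.35 0 0 0 0 1;0 -0.35 0 0 0 0 1;0 -0.35 0 0 0 0 1;0 -0.15 0 0 0 0 1",
)

```text
time: 7.07
ee_pos: [0.5054, 0.2624, 0.2203]
tcp_rot: [-180.0, -0.0, 112.2]
wrist_force: [0.5, 0.4, 0.9]
opening: 0.0854
grasp_force: 0.0
```

Request:
carry_out(
  targets="0 0 -0.3 0 0 0 1;0 0 -0.5 0 0 0 1;0 0 -0.5 0 0 0 1;0 0 -0.5 0 0 0 1;0 0 -0.5 0 0 0 1;0 0 -0.3 0 0 0 1;0 0 0 0 0 0 1;0 0 0 0 0 0 1",
)

```text
time: 7.73
ee_pos: [0.5071, 0.263, 0.3246]
tcp_rot: [179.9, -0.0, 112.2]
wrist_force: [0.3, -0.4, -1.1]
opening: 0.0851
grasp_force: 0.0
```

Request:
carry_out(
  targets="0.5 -0.5 -0.3 0 0 0 1;0.6 -0.6 -0.2 0 0 0 1;0.6 -0.6 0 0 0 0 1;0.6 -0.6 0 0 0 0 1;0.6 -0.6 0 0 0 0 1;0.5 -0.5 0 0 0 0 1;0.3 -0.3 0 0 0 0 1;0 0 0 0 0 0 1",
)

```text
time: 8.4
ee_pos: [0.3114, 0.3448, 0.3431]
tcp_rot: [-179.9, 0.0, 112.3]
wrist_force: [0.1, -0.5, 0.2]
opening: 0.0858
grasp_force: 0.0
```

```bash
python3 -c "
from h import *
st()
a=camera('top')[:,:,::-1][130:270,235:375];a=cv2.resize(a,None,fx=3,fy=3,interpolation=cv2.INTER_CUBIC)
b=camera('scene')[:,:,::-1][125:265,225:345]
b=cv2.resize(b,None,fx=3,fy=3,interpolation=cv2.INTER_CUBIC)
cv2.imwrite('pics/s6.png',cv2.convertScaleAbs(np.hstack([a,b]),alpha=1.5,beta=10))"
```

```text
t 8.4 box xy mm [-211.8  149. ] z 0.3431 ytilt 0.09 F [ 0.1 -0.5  0.2] rot [-179.9    0.   112.3] open 0.0858 cmd turn units 0.02
```

View pics/s6.png

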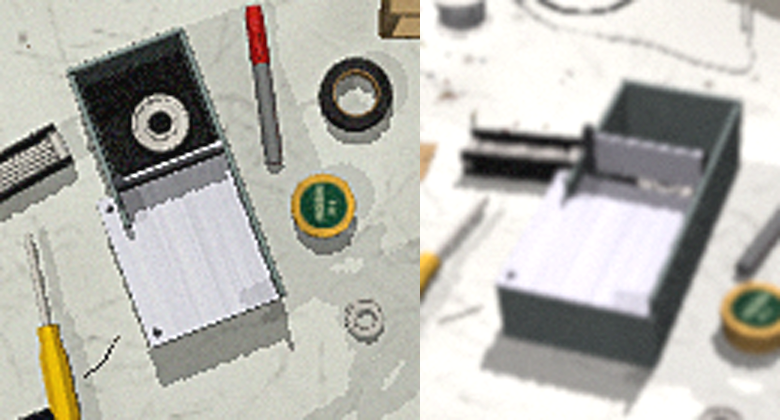

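The bearing lies flat in the tray at (160,122), the flap is shut from (120,182) to (222,145), and the things round the box are where they were.

```bash
python3 -c "
from workcell import bot
print(bot.job_done())"
```

```text
the job is handed in; nothing more can be done
None
```

The bearing lies flat in the drop box's tray, the flap is shut, the bystanders are where they were, the hand is clear of the box, and the job was handed in at about 8.5 s on the robot's clock.

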